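# Transfer a hanging tube carrier from one rail to the next

## Task

Take the blue tube carrier with the yellow grip tab off the first rail by lifting it over the orange end stop, thread it over the end stop of the second rail (whose height was set by hand and is only roughly known), lower it onto the open stretch of that rail until you feel it bear there and, still holding it, slide it along the rail under the two keeper strips until it is home against the far orange stop; then let go. Be gentle: feel for the rail and the stop rather than pressing the carrier hard against either stand, never let it fall, keep it upright, and leave the white carrier and the glassware where they are.

Things in the scene. Friction and masses are not known exactly. Their poses are not given: they have to be found in the camera images.
- carrier: Blue hanging tube carrier, 0.2 to 0.3 kg. Origin: middle of its crown's underside, which rests on the rail top; z up, y along the rail. Closed stirrup, so it leaves or enters a rail only over the free end: crown 56 (x) x 24 (y) mm, z 0 to 6; straps down to a rack 56 (x) x 70 (y), z -74 to -124; window 46 mm wide. Two cheeks under the crown reach z -8 and leave a 17 mm slot for the 12 mm rail.
- tab (a point): Yellow grip tab upright on the blue carrier's crown, 24 (x) x 10 mm thick (y), from 6 to 62 mm above the carrier's origin; this point is on its middle line 45 mm above the origin, where to grasp it from above, best across the 10 mm thickness (fingers in line with the rail). Axes as the carrier's.
- stand_a: First stand, fixed white column. Origin: foot centre on the table, z up. Its rail, a 12 x 12 mm level steel bar, runs from the column along the stand's -y over x = 0, top at z = 180 mm. Nothing lies above this rail.
- a_end (a point): Free end of the first rail, level with the rail top (z 180): the outer face of the orange end stop, at stand y = -270. The stop is 8 mm thick along the rail, 12 mm wide like the rail, and stands 12 mm above the rail top. Axes as the first stand's.
- stand_b: Second stand, fixed white column. Origin: foot centre on the table, z up. A grey sleeve clamped on it carries a level 12 x 12 mm rail along the stand's +y over x = 0. The sleeve was clamped by hand: the rail top lies anywhere from z = 166 to 194 mm, is not measured. On rubber mounts it gives 1 mm per 5 N. Stops and keepers go with it. Sleeve and mounts: up to 17 mm above the rail top, to y = 30.
- b_end (a point): Free end of the second rail: outer face of its orange end stop, at second stand x 0, y 270 mm, z 180 (middle of the possible rail top heights, not the true one). Stop 8 mm thick along the rail, 12 mm wide, 12 mm above the rail top. From it to the keepers the rail is open above, stand y = 190 to 262. Axes as the stand's.
- b_home (a point): Where the carrier's origin is when home, crown on the far orange rubber stop (face at y 58, 14 mm tall, gives 1 mm per 3 N): second stand x 0, y 70 mm, z 180 (middle of possible heights). Two keeper strips, 8 mm wide at x = +-21 mm, y 28 to 190 (tips flared up from y 175), underside 11, top 16 mm (tips 21) above the rail top: the 6 mm crown slides under, the tab between.
- spare: White hanging tube carrier with grey tab, same shape and origin as the blue one, hanging on the first rail nearer its column (65 to 80 mm from the column's axis). To be left alone.
- amber: Amber bottle, 64 mm wide, 140 mm tall, standing behind the rails; origin under its base.
- reagent: Small amber bottle with red cap, 52 mm wide, 110 mm tall, behind the rails; origin under its base.
- beaker: Glass beaker, 72 mm wide, 85 mm tall, behind the rails; origin under its base.
- dish: Flat glass dish, 84 mm wide, 16 mm tall, on the table in front of the gap between the rails; origin under its base.
- jar: White jar with blue cap, 60 mm wide, 60 mm tall, behind the rails; origin under its base.

How it is judged:
On the way, in this order (a step that is already met when the one before it is completed fails the run):
1. the blue carrier is held clear of the first rail's free end (y of carrier in the frame of stand_a below -0.283 m and contact force between the fingers and carrier above 0.5 N and height (world z) of carrier above 0.165 m), for 0.1 s.
2. the blue carrier's stirrup is threaded round the second rail, inside its end stop (y of carrier in the frame of stand_b between 0.06 and 0.249 m and x of carrier in the frame of stand_b between -0.02 and 0.02 m and height (world z) of carrier between 0.155 and 0.24 m), for 0.1 s.
3. still held, the blue carrier bears on the second rail's open stretch, before the keepers (y of carrier in the frame of stand_b between 0.185 and 0.249 m and contact force between carrier and stand_b above 0.5 N and contact force between the fingers and carrier above 0.5 N), for 0.2 s.
At the end, for the whole second after the job is handed in: The blue carrier hangs released and at rest on the second rail, its weight on that stand (over 1 N), within 6 mm of home at the far stop (origin 64 to 76 mm along the stand's y, 8 mm sideways), upright within 0.12 rad, in line within 0.2 rad, origin 158 to 200 mm up (y of carrier in the frame of stand_b between 0.064 and 0.076 m and x of carrier in the frame of stand_b between -0.008 and 0.008 m and height (world z) of carrier between 0.158 and 0.2 m and contact force between carrier and stand_b above 1 N and contact force between carrier and spare below 0.1 N and angle between carrier's own z axis and vertical below 0.12 rad and angle between the y axis of carrier and the y axis of stand_b, either way round below 0.2 rad and linear speed of carrier below 0.02 m/s and angular speed of carrier below 0.1 rad/s and contact force between the fingers and carrier below 0.05 N); the robot touches nothing.
It fails at once if the blue carrier is pressed against either stand with more than 15 N (contact force between carrier and stand_a above 15 N or contact force between carrier and stand_b above 15 N).
It fails at once if the blue carrier is dropped: faster than 0.2 m/s while not held (contact force between the fingers and carrier below 0.1 N and linear speed of carrier above 0.2 m/s).
It fails at once if the blue carrier is tilted by more than 0.5 rad (angle between carrier's own z axis and vertical above 0.5 rad).
It fails at once if the white carrier is moved by more than 15 mm (distance of spare from where it was at the start of the episode above 0.015 m).
It fails at once if a bottle, jar, beaker or dish is moved by more than 20 mm (distance of any of amber, reagent, beaker, dish, jar from where it was at the start of the episode above 0.02 m).
It also fails if it takes over 61 s, if anything falls off the work surface, if the arm or the gripper's body presses on something with over 40 N, if the wrist force passes 120 N, or if a joint passes its speed limit or range.

## Robot

A 6-joint arm with a two-finger parallel gripper is mounted at the origin on the work surface. World frame = base frame: x ahead of the robot, y to its left, z up, the work surface at z = 0. Lengths are in m, angles in rad, forces in N, time in s.
With the tool pointing down it reaches from about 0.325 to 0.85 m from the base axis. Payload 15.5 kg.
Tool frame: the origin (TCP) lies on the centre line of the jaws, within the pads' length; the fingertips stand 14 mm ahead of it and the grasp point (between the pads) lies 5 mm behind it; z points along the fingers, y is the line along which they close (so a half turn about z gives the same grasp; the last joint's range is limited). The gripper opens to 91 mm and grips with 3 to 60 N. Pads are 32 mm wide; open, the fingers measure 118 mm over their backs; the gripper's body (76 mm by 178 mm) begins 60 mm behind the grasp point.
Start: joints at [-1.315, 0.494, 1.345, -0, 1.302, -0.096], TCP at [0.215, -0.587, 0.228] pointing down, gripper open.
Joint ranges: [-2.91, 2.91], [-0.82, 2.16], [0.22, 2.67], [-1.22, 4.37], [0.12, 2.79], [-3.08, 3.08]. Speed limits (rad/s): [1.89, 1.89, 2.57, 3.01, 3.01, 3.01].

## Interface

Orientations are given as [roll, pitch, yaw] about the fixed x, y, z axes, in that order (R = Rz(yaw) Ry(pitch) Rx(roll)).
In Python, from station import bot gives the robot as it stands.
- The arm moves only by the tool jog_arm, never from a script. Its argument "deltas" is a list of rows, each an object of numbers: "claw": the opening, from 0 (shut) to 1 (fully open); "tx", "ty", "tz": the shift along the tool's x, y, z in m; "spin": the turn about the tool's z in degrees. A call has exactly 5 rows; each row is the pose to reach, as a shift and turn from the pose commanded when the call began, along the tool's axes at that moment; what a row does not reach only later rows make up. A row lasts 1/8 s, in which the tool goes at most 62.5 mm and 10.7 degrees, less where a joint would pass 70% of its speed; a pose out of reach is approached as far as the arm can. A call with a gripper value outside its range is refused whole. The fingers move at their own pace and stop on an object; the grip force is fixed at half the most. Time passes only in rows, so rows that repeat a pose let the fingers close, or fill a call up. It gives the time, the measured TCP pose, the force, the opening and the grip force at its end, in the units of the state.
- bot.observe(): the state, without advancing time (a new reading comes with each control period).
- bot.camera(name): name is "side" or "top" or "wrist"; returns (picture, depth): 480x640x3 uint8, red, green, blue; 480x640 float32, m along the optical axis (not along the pixel's ray), 0 where there is no reading.
- bot.get_calibration(name): a dict with "mtx" (3x3 intrinsics, pixels), "xyz" and "orientation" of the camera in the world. Camera axes: x right, y down, z forward; pixel columns grow to the right and rows downward; lengths in m; the calibration is good to about 2 mm. The wrist camera is an equidistant fisheye: a pixel r from the principal point sees the ray r / f radians off the axis. A picture is of the moment at which its call begins: read the wrist's pose just before it. get_calibration takes no time and is no camera call; for the wrist camera it gives the pose at the moment of the call.
- bot.job_done(): hands the job in; it is judged then, once.
The state is a dict: "time": time; "qpos": joint angles; "joint_velocities": joint speeds; "effort": joint torques, N m; "eef_pos": TCP position; "ee_rot": TCP orientation; "force": force on the tool from outside, world axes, zero at the start; "moment": the same for the moment, N m; "grip_width": finger opening in m; "finger_force": force on a finger pad.
Only numpy, scipy, OpenCV 4.12 (cv2) and the standard library are available. Lean on these libraries where they do the work, as an engineer would, in place of code of your own. Each camera call takes 0.05 s, during which the arm holds its last target. There are 200 camera calls.

## Working session

There is one attempt and no reset: what is moved stays moved. The work goes in short steps, Python scripts to look and compute and a tool call to move; the robot and the scene stay as the last step left them, time stands still between calls to the robot, and variables do not carry over. Pictures are saved under pics/ and viewed, at most 10 in all, crops included, and the job is handed in when it is done.

Besides the shell and the picture viewer there is one more tool, called as a command line: name --argument value ..., lists and objects as JSON in quotes. jog_arm: Moves the arm, as the interface text tells. Its arguments: {"type":"object","properties":{"deltas":{"type":"array"}},"required":["deltas"]}

```bash
mkdir -p pics; cat > h.py <<'E'
from station import bot
import numpy as np, cv2
from scipy.spatial.transform import Rotation as R
def pts(name, d):
    c=bot.get_calibration(name); K=np.array(c["mtx"]); v,u=np.mgrid[:480,:640]
    P=np.stack([(u-K[0,2])/K[0,0]*d,(v-K[1,2])/K[1,1]*d,d],-1)
    o=np.array(c["orientation"])
    M=o if o.shape==(3,3) else R.from_euler('xyz',o).as_matrix()
    return P@M.T+np.array(c["xyz"])
E
python3 - <<'E'
from h import *
print(bot.observe()); 
for n in ("side","top"):
    print(bot.get_calibration(n))
    p,d=bot.camera(n); cv2.imwrite(f"pics/{n}0.png",p[:,:,::-1]); np.save(n+"0.npy",pts(n,d))
E
```

```text
{'time': 0.0, 'qpos': array([-1.31549866e+00,  4.94182662e-01,  1.34613062e+00,  1.02746645e-05,
        1.30249897e+00, -9.54872253e-02]), 'joint_velocities': array([-0.0005022 , -0.00060328,  0.00155806,  0.00174595, -0.00176321,
       -0.00018778]), 'effort': array([-1.81175208e-03, -8.78813839e+01, -3.81853938e+01,  7.05465674e-02,
        5.32662158e-02, -9.33549609e-05]), 'eef_pos': array([ 0.21469346, -0.58658171,  0.22733875]), 'ee_rot': array([-3.14037956e+00, -1.26137131e-04,  3.50782088e-01]), 'force': array([ 0.55340456, -0.50655493,  0.23708595]), 'moment': array([ 0.03688499,  0.02826089, -0.06530039]), 'finger_force': 0.0, 'grip_width': 0.09140098174314616}
{'mtx': array([[544.93939752,   0.        , 326.1124917 ],
       [  0.        , 544.93939752, 237.09884699],
       [  0.        ,   0.        ,   1.        ]]), 'xyz': array([0.13168104, 0.76581693, 1.09339482]), 'orientation': array([-2.37201298,  0.00968603, -2.62338664])}
{'mtx': array([[566.39561137,   0.        , 313.45490875],
       [  0.        , 566.39561137, 235.63402771],
       [  0.        ,   0.        ,   1.        ]]), 'xyz': array([ 0.43996172, -0.0024036 ,  1.20587333]), 'orientation': array([-3.00719331e+00, -2.89323697e-03, -1.54667034e+00])}
```

View pics/top0.png

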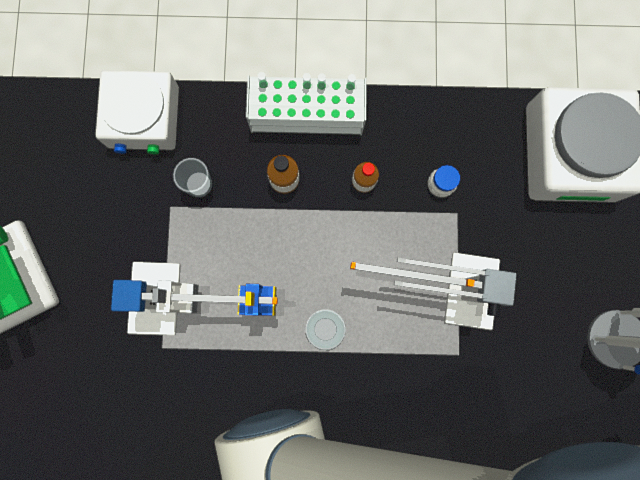

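View pics/side0.png

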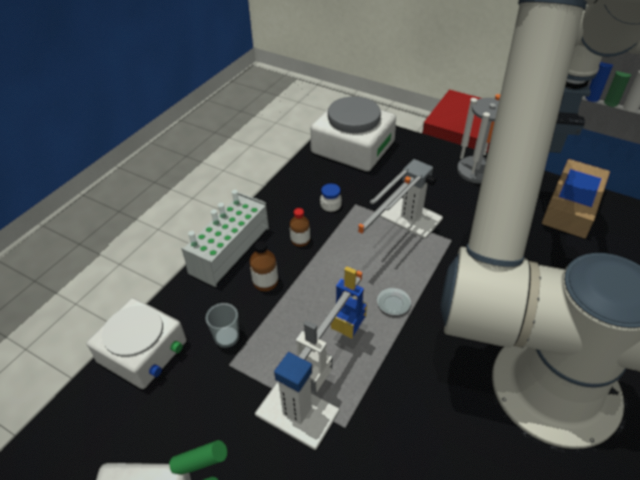

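The top view shows the blue carrier near (257,299) with its tab at (249,298), A's end stop at (275,299), B's free-end stop at (353,266), its home stop at (471,282) and the dish at (325,330). Next I measure these points.

```bash
python3 - <<'E'
from h import *
p=cv2.imread("pics/top0.png"); P=np.load("top0.npy"); hsv=cv2.cvtColor(p,cv2.COLOR_BGR2HSV).astype(int)
H,S,V=hsv[...,0],hsv[...,1],hsv[...,2]
v,u=np.mgrid[:480,:640]
def rep(n,m):
    q=P[m]; z=np.percentile(q[:,2],90); q2=q[q[:,2]>z-.012]
    print(n,m.sum(),"top",z.round(4),"mean",np.median(q2,0).round(4),"min",q2.min(0).round(4),"max",q2.max(0).round(4),"px",u[m].min(),u[m].max(),v[m].min(),v[m].max())
def box(a,b,c,d): return (u>=a)&(u<=b)&(v>=c)&(v<=d)
org=(H>=5)&(H<=18)&(S>150)&(V>120); yel=(H>=20)&(H<=32)&(S>130)&(V>120)
rep("tab",yel&box(238,262,285,308)); rep("a_end",org&box(268,285,285,312))
rep("b_end",org&box(345,362,255,275)); rep("b_home",org&box(460,482,270,295))
rep("crownblue",(H>100)&(H<130)&(S>120)&box(235,280,280,320))
rep("spareTab",box(176,184,290,300)); 
rep("colA",(H>95)&(H<125)&(S>90)&box(105,150,275,315)); rep("colB",box(488,513,272,302))
rep("dish",box(312,338,316,342))
# rail centre lines: per column bright mid rows
for n,cols,r in (("A",range(202,238,6),(288,312)),("B",range(362,455,8),(258,290))):
    for c in cols:
        rows=[i for i in range(*r) if .12<P[i,c,2]<.23]
        if rows: print(n,c,rows,P[rows,c].mean(0).round(4), P[rows,c,2].max().round(4))
E
```

```text
tab 92 top 0.2433 mean [0.4611 0.1059 0.2414] min [0.4494 0.1013 0.2369] max [0.4714 0.1112 0.245 ] px 238 251 285 308
a_end 10 top 0.1929 mean [0.4563 0.0635 0.1908] min [0.4545 0.0616 0.1881] max [0.4654 0.0691 0.1946] px 272 276 297 304
b_end 9 top 0.1832 mean [ 0.5264 -0.0736  0.1822] min [ 0.5211 -0.0785  0.1721] max [ 0.5319 -0.0712  0.1839] px 351 355 262 268
b_home 20 top 0.1869 mean [ 0.499  -0.2842  0.184 ] min [ 0.4941 -0.2925  0.1751] max [ 0.5062 -0.2806  0.1882] px 467 474 279 286
crownblue 685 top 0.1868 mean [0.4574 0.1026 0.1855] min [ 0.4339 -0.0024  0.1759] max [0.4879 0.1175 1.2059] px 239 272 284 315
spareTab 99 top 0.1818 mean [0.4614 0.2356 0.1792] min [0.4558 0.2282 0.1765] max [0.4669 0.2433 0.1841] px 176 184 290 300
colA 1021 top 0.1893 mean [0.4619 0.3296 0.1868] min [ 0.4346 -0.0024  0.1776] max [0.4895 0.3568 1.2059] px 111 145 279 311
colB 806 top 0.1874 mean [ 0.493  -0.3406  0.1849] min [ 0.44   -0.3644  0.1785] max [ 0.5208 -0.0024  1.2059] px 488 513 272 302
dish 729 top 0.0118 mean [ 0.4059 -0.0307  0.0067] min [ 0.3788 -0.0582  0.    ] max [ 0.44 
[... 977 characters left out ...]
.1897
B 410 [260, 261, 262, 263, 271, 272, 273, 274, 275, 276, 277, 283, 284, 285, 286, 287] [ 0.5124 -0.1786  0.1798] 0.1883
B 418 [261, 262, 263, 264, 272, 273, 274, 275, 276, 277, 278, 284, 285, 286, 287, 288] [ 0.5109 -0.1933  0.1791] 0.1893
B 426 [262, 263, 264, 265, 266, 273, 274, 275, 276, 277, 278, 279, 280, 285, 286, 287, 288, 289] [ 0.5101 -0.2078  0.1791] 0.1911
B 434 [263, 264, 265, 266, 267, 275, 276, 277, 278, 279, 280, 281, 287, 288, 289] [ 0.5109 -0.2222  0.1794] 0.1892
B 442 [264, 265, 266, 267, 268, 276, 277, 278, 279, 280, 281, 282, 288, 289] [ 0.5112 -0.2369  0.1786] 0.1897
B 450 [266, 267, 268, 269, 277, 278, 279, 280, 281, 282, 283, 289] [ 0.5101 -0.2518  0.177 ] 0.1886
```

```bash
python3 - <<'E'
import cv2
p=cv2.imread("pics/top0.png"); a=cv2.resize(p[245:345,230:390],None,fx=5,fy=5,interpolation=cv2.INTER_CUBIC); cv2.imwrite("pics/c1.png",a)
E
```

```text
(no output)
```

View pics/c1.png

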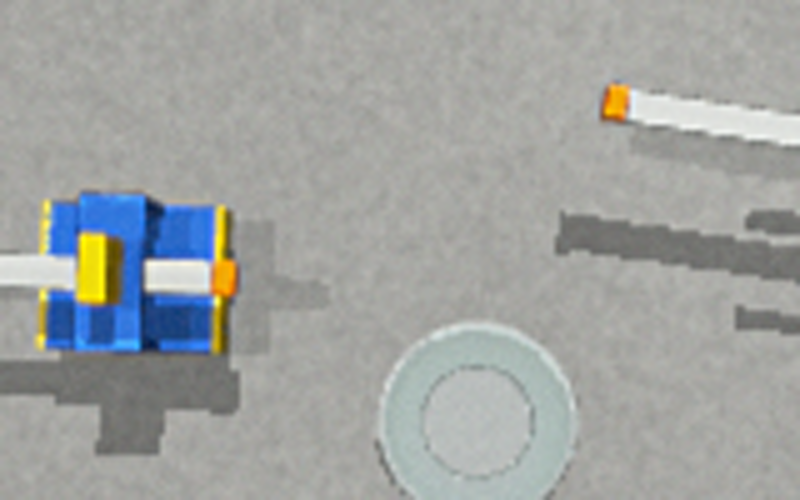

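The crop shows the yellow tab centred at about (249,299) in full-image pixels, A's orange stop at (275,300) and B's stop at (353,266). The heights agree with the given sizes: A's rail top is 0.180 m, and B's is about 0.171 m. B's rail is yawed by about -0.125 rad. I start moving.

jog_arm --deltas '[{"tx":0.033,"ty":-0.04,"tz":-0.02,"spin":4,"claw":0.6},{"tx":0.066,"ty":-0.079,"tz":-0.04,"spin":8,"claw":0.6},{"tx":0.099,"ty":-0.119,"tz":-0.06,"spin":12,"claw":0.6},{"tx":0.131,"ty":-0.159,"tz":-0.075,"spin":16,"claw":0.6},{"tx":0.164,"ty":-0.198,"tz":-0.08,"spin":20.1,"claw":0.6}]'

```text
time: 0.72
eef_pos: [0.3011, -0.3432, 0.3086]
ee_rot: [3.141, -0.001, -0.003]
force: [1.3, -1.0, 0.2]
grip_width: 0.0549
finger_force: 0.0
```

```bash
python3 - <<'E'
from h import *
P=np.load("top0.npy"); 
def fit(q,n):
    a=np.polyfit(q[:,1],q[:,0],1); print(n,"slope",a[0].round(4),"x at y",[(y,np.polyval(a,y).round(4)) for y in (.33,.106,.06,-.0725,-.1,-.28,-.34)],"z",np.median(q[:,2]).round(4),len(q))
q=P[292:305,200:236].reshape(-1,3); fit(q[(q[:,2]>.17)&(q[:,2]<.19)],"A")
q=P[255:290,360:452].reshape(-1,3); l=.5264+.122*(q[:,1]+.0735)
fit(q[(abs(q[:,0]-l)<.011)&(q[:,2]>.163)&(q[:,2]<.18)],"B")
s=bot.observe(); print(s["eef_pos"],s["ee_rot"])
E
```

```text
A slope 0.0083 x at y [(0.33, np.float64(0.4621)), (0.106, np.float64(0.4603)), (0.06, np.float64(0.4599)), (-0.0725, np.float64(0.4588)), (-0.1, np.float64(0.4585)), (-0.28, np.float64(0.4571)), (-0.34, np.float64(0.4566))] z 0.1793 245
B slope 0.1258 x at y [(0.33, np.float64(0.5778)), (0.106, np.float64(0.5496)), (0.06, np.float64(0.5438)), (-0.0725, np.float64(0.5271)), (-0.1, np.float64(0.5236)), (-0.28, np.float64(0.501)), (-0.34, np.float64(0.4934))] z 0.1707 635
[ 0.30112036 -0.34323755  0.30862544] [ 3.14076367e+00 -6.85749367e-04 -2.63675828e-03]
```

jog_arm --deltas '[{"tx":0.02,"ty":-0.056,"claw":0.6},{"tx":0.04,"ty":-0.112,"claw":0.6},{"tx":0.06,"ty":-0.168,"claw":0.6},{"tx":0.08,"ty":-0.224,"claw":0.6},{"tx":0.1,"ty":-0.28,"claw":0.6}]'

```text
invalid input
```

jog_arm --deltas '[{"tx":0.02,"ty":-0.055,"claw":0.6},{"tx":0.04,"ty":-0.11,"claw":0.6},{"tx":0.059,"ty":-0.165,"claw":0.6},{"tx":0.059,"ty":-0.17,"claw":0.6,"spin":0.4},{"tx":0.059,"ty":-0.17,"claw":0.6,"spin":0.4}]'

```text
invalid input
```

```bash
python3 - <<'E'
from h import *
print(bot.observe()["eef_pos"],bot.observe()["ee_rot"],bot.get_calibration("wrist"))
p,d=bot.camera("wrist"); cv2.imwrite("pics/w1.png",p[:,:,::-1]); np.save("w1.npy",d)
E
```

```text
[ 0.30112036 -0.34323755  0.30862544] [ 3.14076367e+00 -6.85749367e-04 -2.63675828e-03] {'mtx': array([[371.64829954,   0.        , 319.44264676],
       [  0.        , 371.64829954, 242.40821158],
       [  0.        ,   0.        ,   1.        ]]), 'xyz': array([ 0.36906264, -0.34276488,  0.46500696]), 'orientation': array([ 2.89651345e+00, -1.06801458e-03, -1.57349928e+00])}
```

View pics/w1.png

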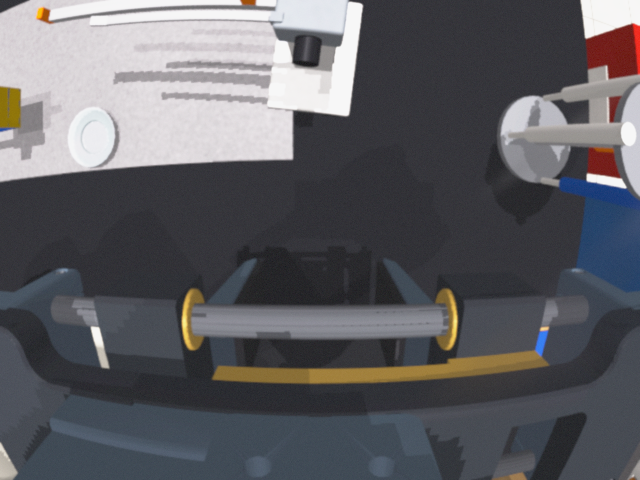

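The two calls were refused, probably because every row needs all five keys. The wrist picture shows the fingers from the old place, with B's stop at (43,14) and the dish at (92,137). I send the rows again with all keys.

jog_arm --deltas '[{"tx":0.02,"ty":-0.056,"tz":0,"spin":0,"claw":0.6},{"tx":0.04,"ty":-0.112,"tz":0,"spin":0,"claw":0.6},{"tx":0.06,"ty":-0.168,"tz":0,"spin":0,"claw":0.6},{"tx":0.08,"ty":-0.224,"tz":0,"spin":0,"claw":0.6},{"tx":0.1,"ty":-0.28,"tz":0,"spin":0,"claw":0.6}]'

```text
time: 1.4
eef_pos: [0.401, -0.0628, 0.3079]
ee_rot: [3.141, -0.0, -0.0]
force: [0.9, -1.1, -0.0]
grip_width: 0.0548
finger_force: 0.0
```

jog_arm --deltas '[{"tx":0.02,"ty":-0.055,"tz":0,"spin":0,"claw":0.6},{"tx":0.04,"ty":-0.11,"tz":0,"spin":0,"claw":0.6},{"tx":0.059,"ty":-0.16,"tz":0,"spin":0,"claw":0.6},{"tx":0.059,"ty":-0.17,"tz":0,"spin":0.4,"claw":0.6},{"tx":0.059,"ty":-0.17,"tz":0,"spin":0.4,"claw":0.6}]'

```text
time: 2.02
eef_pos: [0.4593, 0.1055, 0.3076]
ee_rot: [3.141, 0.001, -0.006]
force: [-0.4, -0.2, 0.3]
grip_width: 0.0548
finger_force: 0.0
```

```bash
python3 - <<'E'
from h import *
s=bot.observe(); print(s["eef_pos"],s["ee_rot"],s["force"])
c=bot.get_calibration("wrist")
p,d=bot.camera("wrist"); cv2.imwrite("pics/w2.png",p[:,:,::-1]); np.save("w2.npy",d)
K=c["mtx"]; v,u=np.mgrid[:480,:640]; x=(u-K[0,2])/K[0,0]; y=(v-K[1,2])/K[1,1]; r=np.hypot(x,y)+1e-9
t=np.tan(r)/r*d; P=np.stack([x*t,y*t,d],-1)@R.from_euler('xyz',c["orientation"]).as_matrix().T+c["xyz"]; np.save("w2P.npy",P)
hsv=cv2.cvtColor(p,cv2.COLOR_RGB2HSV).astype(int); H,S,V=[hsv[...,i] for i in range(3)]
for n,m in (("yel",(H>=20)&(H<=32)&(S>130)&(V>120)&(P[...,2]>.236)&(P[...,2]<.25)),("org",(H>=5)&(H<=18)&(S>150)&(V>120)&(P[...,2]>.17)&(P[...,2]<.2))):
    m&=d>0
    q=P[m]; print(n,len(q),q.mean(0).round(4),q.min(0).round(4),q.max(0).round(4),u[m].min(),u[m].max(),v[m].min(),v[m].max())
E
```

```text
[0.45934385 0.10554481 0.3075777 ] [ 3.14129426e+00  9.13502640e-04 -5.61819290e-03] [-0.37950142 -0.22185036  0.25075419]
yel 551 [0.4622 0.1075 0.2414] [0.45   0.1031 0.2365] [0.4732 0.112  0.2436] 310 324 238 275
org 212 [0.4892 0.009  0.1852] [ 0.4549 -0.0762  0.1703] [0.5324 0.0703 0.1934] 365 535 154 247
```

View pics/w2.png

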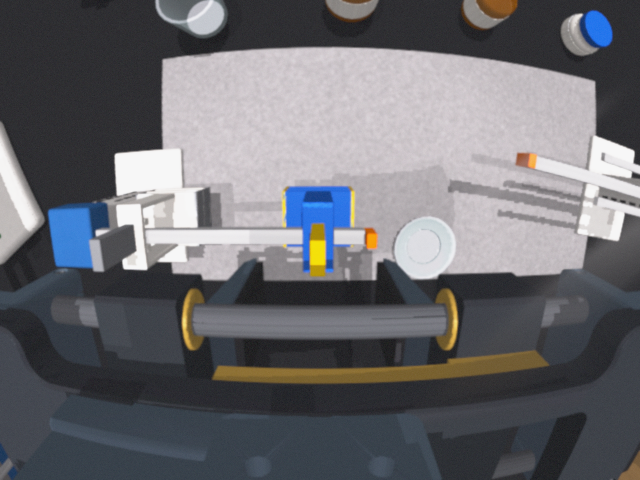

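The tab sits at (317,250) and is 2 mm ahead and 1.5 mm left of the TCP. I descend and grip.

jog_arm --deltas '[{"tx":0.001,"ty":-0.001,"tz":0.02,"spin":0,"claw":0.6},{"tx":0.002,"ty":-0.0015,"tz":0.045,"spin":0,"claw":0.6},{"tx":0.002,"ty":-0.0015,"tz":0.07,"spin":0,"claw":0.6},{"tx":0.002,"ty":-0.0015,"tz":0.0865,"spin":0,"claw":0.4},{"tx":0.002,"ty":-0.0015,"tz":0.0865,"spin":0,"claw":0.3}]'

```text
time: 2.7
eef_pos: [0.461, 0.1055, 0.2208]
ee_rot: [3.141, 0.002, -0.009]
force: [-0.3, 0.4, 0.3]
grip_width: 0.0376
finger_force: 0.0
```

jog_arm --deltas '[{"tx":0,"ty":0,"tz":0,"spin":0,"claw":0.2},{"tx":0,"ty":0,"tz":0,"spin":0,"claw":0.1},{"tx":0,"ty":0,"tz":0,"spin":0,"claw":0},{"tx":0,"ty":0,"tz":0,"spin":0,"claw":0},{"tx":0,"ty":0,"tz":0,"spin":0,"claw":0}]'

```text
time: 3.32
eef_pos: [0.4621, 0.1068, 0.222]
ee_rot: [3.142, -0.001, -0.007]
force: [-1.3, -0.7, 5.5]
grip_width: 0.0096
finger_force: 30.0
```

jog_arm --deltas '[{"tx":0,"ty":0,"tz":-0.004,"spin":0,"claw":0},{"tx":0,"ty":0,"tz":-0.01,"spin":0,"claw":0},{"tx":0,"ty":0,"tz":-0.02,"spin":0,"claw":0},{"tx":0,"ty":0,"tz":-0.03,"spin":0,"claw":0},{"tx":0,"ty":0,"tz":-0.034,"spin":0,"claw":0}]'

```text
time: 3.95
eef_pos: [0.4621, 0.1069, 0.2564]
ee_rot: [-3.141, -0.001, -0.007]
force: [-0.1, -0.7, -2.4]
grip_width: 0.01
finger_force: 30.0
```

```bash
python3 - <<'E'
from h import *
s=bot.observe(); print(s["eef_pos"],s["ee_rot"],s["force"],s["moment"],s["finger_force"])
P,d=bot.camera("side"); 
a=cv2.resize(P[230:360,270:430],None,fx=4,fy=4,interpolation=cv2.INTER_CUBIC); cv2.imwrite("pics/s1.png",a[:,:,::-1])
E
```

```text
[0.46212095 0.10688677 0.25636662] [-3.14144648e+00 -1.27269575e-03 -6.98611146e-03] [-0.05538081 -0.68471763 -2.36996777] [ 0.05005837 -0.06473937  0.00514147] 29.9996218085289
```

View pics/s1.png

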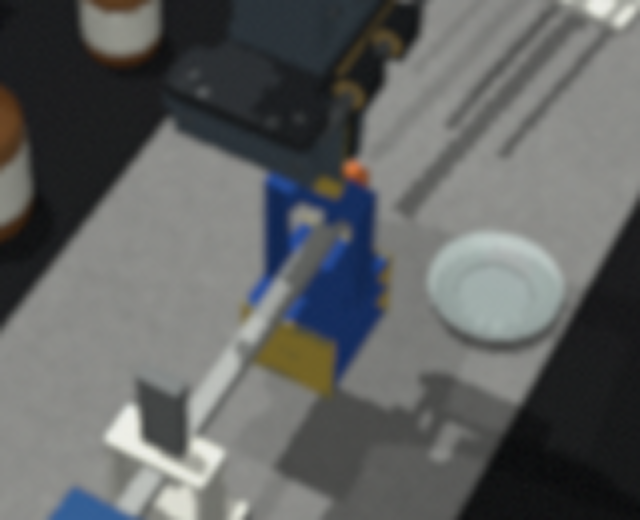

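The carrier is held upright, weighs 2.4 N and is clear of the rail by about 34 mm; A's stop is at (355,172) in the crop. I slide it off past A's end and go in front of B's end.

jog_arm --deltas '[{"tx":0,"ty":0.012,"tz":0,"spin":0,"claw":0},{"tx":0,"ty":0.035,"tz":0,"spin":0,"claw":0},{"tx":0,"ty":0.06,"tz":0,"spin":0,"claw":0},{"tx":0,"ty":0.085,"tz":0,"spin":0,"claw":0},{"tx":0,"ty":0.105,"tz":0,"spin":0,"claw":0}]'

```text
time: 4.62
eef_pos: [0.4606, 0.0003, 0.2551]
ee_rot: [3.141, 0.001, -0.008]
force: [-0.2, -0.2, -2.3]
grip_width: 0.01
finger_force: 30.0
```

jog_arm --deltas '[{"tx":0.008,"ty":0.005,"tz":0,"spin":0.7,"claw":0},{"tx":0.024,"ty":0.012,"tz":0,"spin":2.2,"claw":0},{"tx":0.044,"ty":0.018,"tz":0,"spin":4,"claw":0},{"tx":0.062,"ty":0.023,"tz":0,"spin":5.8,"claw":0},{"tx":0.071,"ty":0.025,"tz":0,"spin":6.76,"claw":0}]'

```text
time: 5.25
eef_pos: [0.5333, -0.0237, 0.2551]
ee_rot: [-3.142, -0.0, -0.126]
force: [-0.2, -0.3, -1.9]
grip_width: 0.0102
finger_force: 30.0
```

```bash
cat > wl.py <<'E'
from h import *
def wrist(name):
    s=bot.observe(); print(s["time"],s["eef_pos"].round(4),s["ee_rot"].round(4),s["force"].round(2),s["finger_force"])
    c=bot.get_calibration("wrist"); p,d=bot.camera("wrist"); cv2.imwrite(name,p[:,:,::-1])
    K=c["mtx"]; v,u=np.mgrid[:480,:640]; x=(u-K[0,2])/K[0,0]; y=(v-K[1,2])/K[1,1]; r=np.hypot(x,y)+1e-9
    t=np.tan(r)/r*d; P=np.stack([x*t,y*t,d],-1)@R.from_euler('xyz',c["orientation"]).as_matrix().T+c["xyz"]
    h=cv2.cvtColor(p,cv2.COLOR_RGB2HSV).astype(int); return s,p,P,h[...,0],h[...,1],h[...,2],d>0
E
python3 - <<'E'
from wl import *
s,p,P,H,S,V,ok=wrist("pics/w3.png"); X,Y,Z=[P[...,i] for i in range(3)]
m=ok&(H>=5)&(H<=18)&(S>150)&(V>120)&(Z>.178)&(Z<.19)&(Y<0)
q=P[m&(Y>-.1)]; print("end",len(q),q.mean(0),q.min(0),q.max(0))
q=P[m&(Y<-.2)]; print("home",len(q),q.mean(0) if len(q) else 0)
l=.527+.1258*(Y+.0725)
m=ok&(abs(X-l)<.010)&(Z>.165)&(Z<.178)&(Y<-.083)&(Y>-.14); q=P[m]; a=np.polyfit(q[:,1],q[:,0],1); print("rail",len(q),a[0],np.polyval(a,[-.0725,-.14]),np.median(q[:,2]), np.ptp(q[:,0]-np.polyval(a,q[:,1])))
b=ok&(H>100)&(H<130)&(S>120)&(Z>.195)&(Z<.225)&(abs(X-.53)<.06); q=P[b]; print("crown",len(q),q.mean(0),q.min(0),q.max(0))
E
```

```text
5.25 [ 0.5333 -0.0237  0.2551] [-3.1415 -0.     -0.126 ] [-0.22 -0.32 -1.95] 29.999475181102753
end 125 [ 0.52795181 -0.07320009  0.18185748] [ 0.52190663 -0.0778696   0.17804826] [ 0.53354277 -0.06983128  0.18439504]
home 111 [ 0.5004235  -0.28507461  0.18438667]
rail 1332 0.12889740327868587 [0.52819367 0.51949309] 0.17046493126111303 0.012095955780904055
crown 1683 [ 0.55349639 -0.02583087  0.21627069] [ 0.54135351 -0.0385186   0.19518076] [ 0.56186598 -0.01312581  0.22055986]
```

View pics/w3.png

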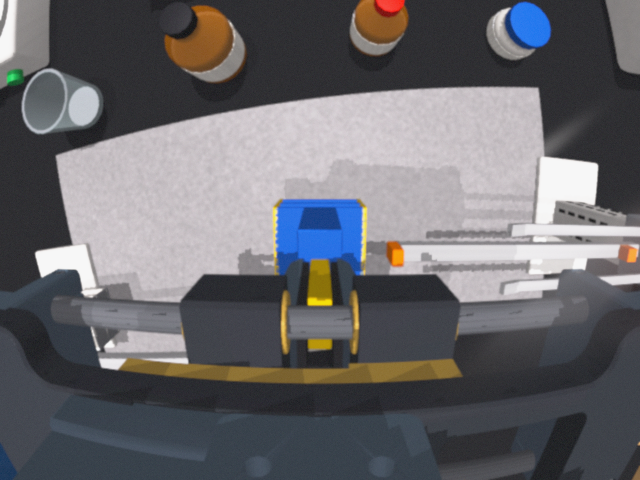

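The wrist view shows B's stop at (396,253), the home stop at (628,254) and the crown edge-on at (320,240). B's rail line is 1 mm to the +x side of the carrier, its yaw is about -0.128, and its top is about 0.1705. I thread the carrier over the stop.

jog_arm --deltas '[{"tx":0.001,"ty":0.012,"tz":0,"spin":0.15,"claw":0},{"tx":0.001,"ty":0.035,"tz":0,"spin":0.15,"claw":0},{"tx":0.001,"ty":0.06,"tz":0,"spin":0.15,"claw":0},{"tx":0.001,"ty":0.082,"tz":0,"spin":0.15,"claw":0},{"tx":0.001,"ty":0.092,"tz":0,"spin":0.15,"claw":0}]'

```text
time: 5.92
eef_pos: [0.5207, -0.1162, 0.2555]
ee_rot: [3.141, 0.0, -0.128]
force: [0.1, 0.6, -2.0]
grip_width: 0.0101
finger_force: 30.0
```

```bash
python3 - <<'E'
from wl import *
s,p,P,H,S,V,ok=wrist("pics/w4.png"); X,Y,Z=[P[...,i] for i in range(3)]
m=ok&(H>=5)&(H<=18)&(S>150)&(V>120)&(Z>.178)&(Z<.19)
q=P[m&(Y>-.1)&(Y<-.05)]; print("end",len(q),q.mean(0) if len(q) else 0)
q=P[m&(Y<-.2)]; print("home",len(q),q.mean(0) if len(q) else 0)
l=.528+.129*(Y+.0725)
for lo,hi in ((-.09,-.078),(-.2,-.145),(-.28,-.2)):
    q=P[ok&(abs(X-l)<.010)&(Z>.165)&(Z<.178)&(Y<hi)&(Y>lo)]
    if len(q): print("rail",lo,len(q),(q[:,0]-.528-.129*(q[:,1]+.0725)).mean(),np.median(q[:,2]))
x=s["eef_pos"]; print("offset tcp from line",x[0]-.528-.129*(x[1]+.0725))
E
```

```text
5.925 [ 0.5207 -0.1162  0.2555] [ 3.1415e+00  1.0000e-04 -1.2850e-01] [ 0.11  0.59 -1.96] 29.999423325061798
end 200 [ 0.5272233  -0.07442512  0.18209331]
home 127 [ 0.50133821 -0.28247632  0.1820929 ]
rail -0.09 325 0.00013386940285379473 0.17045785004802919
rail -0.2 1406 4.797399868208001e-05 0.1704401356457057
rail -0.28 1688 4.77795983506571e-05 0.17044930971133107
offset tcp from line -0.0016512151726267325
```

jog_arm --deltas '[{"tx":0.001,"ty":0,"tz":0.006,"spin":0,"claw":0},{"tx":0.0017,"ty":0,"tz":0.015,"spin":0,"claw":0},{"tx":0.0017,"ty":0,"tz":0.024,"spin":0,"claw":0},{"tx":0.0017,"ty":0,"tz":0.031,"spin":0,"claw":0},{"tx":0.0017,"ty":0,"tz":0.0325,"spin":0,"claw":0}]'

```text
time: 6.6
eef_pos: [0.5228, -0.115, 0.2222]
ee_rot: [-3.141, 0.001, -0.127]
force: [0.1, 0.2, -2.5]
grip_width: 0.0099
finger_force: 30.0
```

jog_arm --deltas '[{"tx":0,"ty":0,"tz":0.0005,"spin":0,"claw":0},{"tx":0,"ty":0,"tz":0.001,"spin":0,"claw":0},{"tx":0,"ty":0,"tz":0.0015,"spin":0,"claw":0},{"tx":0,"ty":0,"tz":0.002,"spin":0,"claw":0},{"tx":0,"ty":0,"tz":0.002,"spin":0,"claw":0}]'

```text
time: 7.22
eef_pos: [0.5231, -0.1153, 0.2209]
ee_rot: [-3.142, -0.0, -0.128]
force: [-0.1, 0.0, -2.5]
grip_width: 0.0099
finger_force: 30.0
```

jog_arm --deltas '[{"tx":0,"ty":0,"tz":0.0005,"spin":0,"claw":0},{"tx":0,"ty":0,"tz":0.001,"spin":0,"claw":0},{"tx":0,"ty":0,"tz":0.0015,"spin":0,"claw":0},{"tx":0,"ty":0,"tz":0.002,"spin":0,"claw":0},{"tx":0,"ty":0,"tz":0.002,"spin":0,"claw":0}]'

```text
time: 7.85
eef_pos: [0.523, -0.1153, 0.2189]
ee_rot: [-3.142, 0.0, -0.128]
force: [1.2, -0.3, -2.1]
grip_width: 0.0098
finger_force: 30.0
```

jog_arm --deltas '[{"tx":0,"ty":0,"tz":0.0005,"spin":0,"claw":0},{"tx":0,"ty":0,"tz":0.001,"spin":0,"claw":0},{"tx":0,"ty":0,"tz":0.0015,"spin":0,"claw":0},{"tx":0,"ty":0,"tz":0.002,"spin":0,"claw":0},{"tx":0,"ty":0,"tz":0.002,"spin":0,"claw":0}]'

```text
time: 8.48
eef_pos: [0.5231, -0.1153, 0.2169]
ee_rot: [-3.142, 0.0, -0.128]
force: [0.3, -0.7, -2.3]
grip_width: 0.0101
finger_force: 30.0
```

jog_arm --deltas '[{"tx":0,"ty":0,"tz":0.0005,"spin":0,"claw":0},{"tx":0,"ty":0,"tz":0.001,"spin":0,"claw":0},{"tx":0,"ty":0,"tz":0.0015,"spin":0,"claw":0},{"tx":0,"ty":0,"tz":0.002,"spin":0,"claw":0},{"tx":0,"ty":0,"tz":0.002,"spin":0,"claw":0}]'

```text
time: 9.1
eef_pos: [0.5231, -0.1153, 0.2149]
ee_rot: [-3.142, 0.0, -0.128]
force: [-0.1, -0.4, -2.4]
grip_width: 0.0099
finger_force: 30.0
```

jog_arm --deltas '[{"tx":0,"ty":0,"tz":0.0003,"spin":0,"claw":0},{"tx":0,"ty":0,"tz":0.0006,"spin":0,"claw":0},{"tx":0,"ty":0,"tz":0.001,"spin":0,"claw":0},{"tx":0,"ty":0,"tz":0.0013,"spin":0,"claw":0},{"tx":0,"ty":0,"tz":0.0015,"spin":0,"claw":0}]'

```text
time: 9.72
eef_pos: [0.5231, -0.1152, 0.2134]
ee_rot: [-3.142, 0.0, -0.128]
force: [-0.5, 0.2, -2.2]
grip_width: 0.0102
finger_force: 30.0
```

jog_arm --deltas '[{"tx":0,"ty":0,"tz":0.0002,"spin":0,"claw":0},{"tx":0,"ty":0,"tz":0.0004,"spin":0,"claw":0},{"tx":0,"ty":0,"tz":0.0006,"spin":0,"claw":0},{"tx":0,"ty":0,"tz":0.0008,"spin":0,"claw":0},{"tx":0,"ty":0,"tz":0.001,"spin":0,"claw":0}]'

```text
time: 10.35
eef_pos: [0.5231, -0.1153, 0.2125]
ee_rot: [3.142, -0.0, -0.128]
force: [-0.5, -0.1, -0.8]
grip_width: 0.0097
finger_force: 30.0
```

jog_arm --deltas '[{"tx":0,"ty":0,"tz":0.0002,"spin":0,"claw":0},{"tx":0,"ty":0,"tz":0.0004,"spin":0,"claw":0},{"tx":0,"ty":0,"tz":0.0006,"spin":0,"claw":0},{"tx":0,"ty":0,"tz":0.0006,"spin":0,"claw":0},{"tx":0,"ty":0,"tz":0.0006,"spin":0,"claw":0}]'

```text
time: 10.98
eef_pos: [0.5231, -0.1153, 0.2119]
ee_rot: [-3.142, -0.0, -0.128]
force: [-0.7, 0.3, 1.5]
grip_width: 0.01
finger_force: 30.0
```

Bearing at about 4 N. I ease off slightly and slide.

jog_arm --deltas '[{"tx":0,"ty":0.006,"tz":-0.0003,"spin":0,"claw":0},{"tx":0,"ty":0.016,"tz":-0.0003,"spin":0,"claw":0},{"tx":0,"ty":0.028,"tz":-0.0003,"spin":0,"claw":0},{"tx":0,"ty":0.038,"tz":-0.0003,"spin":0,"claw":0},{"tx":0,"ty":0.044,"tz":-0.0003,"spin":0,"claw":0}]'

```text
time: 11.6
eef_pos: [0.5174, -0.1598, 0.2121]
ee_rot: [3.142, -0.0, -0.128]
force: [-1.0, 2.0, 1.0]
grip_width: 0.0096
finger_force: 30.0
```

jog_arm --deltas '[{"tx":0,"ty":0.006,"tz":-0.0003,"spin":0,"claw":0},{"tx":-0.0003,"ty":0.018,"tz":-0.0003,"spin":0,"claw":0},{"tx":-0.0004,"ty":0.032,"tz":-0.0003,"spin":0,"claw":0},{"tx":-0.0004,"ty":0.045,"tz":-0.0003,"spin":0,"claw":0},{"tx":-0.0004,"ty":0.052,"tz":-0.0003,"spin":0,"claw":0}]'

```text
time: 12.22
eef_pos: [0.5103, -0.2115, 0.2124]
ee_rot: [3.142, -0.0, -0.128]
force: [-0.3, 0.8, -1.3]
grip_width: 0.0098
finger_force: 30.0
```

jog_arm --deltas '[{"tx":0,"ty":0.008,"tz":0,"spin":0,"claw":0},{"tx":0,"ty":0.018,"tz":0,"spin":0,"claw":0},{"tx":0,"ty":0.028,"tz":0,"spin":0,"claw":0},{"tx":0,"ty":0.036,"tz":0,"spin":0,"claw":0},{"tx":0,"ty":0.042,"tz":0,"spin":0,"claw":0}]'

```text
time: 12.85
eef_pos: [0.505, -0.2526, 0.2124]
ee_rot: [-3.142, 0.0, -0.128]
force: [-0.2, 1.9, 0.7]
grip_width: 0.0099
finger_force: 30.0
```

jog_arm --deltas '[{"tx":0,"ty":0.003,"tz":-0.0002,"spin":0,"claw":0},{"tx":0,"ty":0.006,"tz":-0.0002,"spin":0,"claw":0},{"tx":0,"ty":0.008,"tz":-0.0002,"spin":0,"claw":0},{"tx":0,"ty":0.01,"tz":-0.0002,"spin":0,"claw":0},{"tx":0,"ty":0.011,"tz":-0.0002,"spin":0,"claw":0}]'

```text
time: 13.48
eef_pos: [0.5037, -0.2631, 0.2126]
ee_rot: [-3.142, 0.0, -0.128]
force: [0.3, 1.2, -0.6]
grip_width: 0.0099
finger_force: 30.0
```

jog_arm --deltas '[{"tx":0,"ty":0.0005,"tz":0,"spin":0,"claw":0},{"tx":0,"ty":0.001,"tz":0,"spin":0,"claw":0},{"tx":0,"ty":0.0015,"tz":0,"spin":0,"claw":0},{"tx":0,"ty":0.002,"tz":0,"spin":0,"claw":0},{"tx":0,"ty":0.002,"tz":0,"spin":0,"claw":0}]'

```text
time: 14.1
eef_pos: [0.5035, -0.2651, 0.2126]
ee_rot: [3.141, -0.0, -0.128]
force: [0.4, 0.6, -1.3]
grip_width: 0.0101
finger_force: 30.0
```

Stand y is about 0.073 now. Small steps until the stop is felt.

jog_arm --deltas '[{"tx":0,"ty":0.0005,"tz":0,"spin":0,"claw":0},{"tx":0,"ty":0.001,"tz":0,"spin":0,"claw":0},{"tx":0,"ty":0.0015,"tz":0,"spin":0,"claw":0},{"tx":0,"ty":0.0015,"tz":0,"spin":0,"claw":0},{"tx":0,"ty":0.0015,"tz":0,"spin":0,"claw":0}]'

```text
time: 14.72
eef_pos: [0.5033, -0.2665, 0.2126]
ee_rot: [3.141, -0.0, -0.128]
force: [0.2, -0.1, -0.7]
grip_width: 0.0096
finger_force: 30.0
```

jog_arm --deltas '[{"tx":0,"ty":0.0005,"tz":0,"spin":0,"claw":0},{"tx":0,"ty":0.001,"tz":0,"spin":0,"claw":0},{"tx":0,"ty":0.0015,"tz":0,"spin":0,"claw":0},{"tx":0,"ty":0.0015,"tz":0,"spin":0,"claw":0},{"tx":0,"ty":0.0015,"tz":0,"spin":0,"claw":0}]'

```text
time: 15.35
eef_pos: [0.5031, -0.268, 0.2126]
ee_rot: [3.141, 0.0, -0.128]
force: [0.0, 0.7, -0.7]
grip_width: 0.01
finger_force: 30.0
```

jog_arm --deltas '[{"tx":0,"ty":0.0005,"tz":0,"spin":0,"claw":0},{"tx":0,"ty":0.001,"tz":0,"spin":0,"claw":0},{"tx":0,"ty":0.0015,"tz":0,"spin":0,"claw":0},{"tx":0,"ty":0.0015,"tz":0,"spin":0,"claw":0},{"tx":0,"ty":0.0015,"tz":0,"spin":0,"claw":0}]'

```text
time: 15.98
eef_pos: [0.5029, -0.2694, 0.2126]
ee_rot: [-3.142, 0.0, -0.128]
force: [-0.7, 1.8, 0.4]
grip_width: 0.0102
finger_force: 30.0
```

jog_arm --deltas '[{"tx":0,"ty":0.0003,"tz":0,"spin":0,"claw":0},{"tx":0,"ty":0.0006,"tz":0,"spin":0,"claw":0},{"tx":0,"ty":0.001,"tz":0,"spin":0,"claw":0},{"tx":0,"ty":0.001,"tz":0,"spin":0,"claw":0},{"tx":0,"ty":0.001,"tz":0,"spin":0,"claw":0}]'

```text
time: 16.6
eef_pos: [0.5028, -0.2703, 0.2126]
ee_rot: [-3.141, 0.0, -0.128]
force: [1.0, 4.1, -0.8]
grip_width: 0.0098
finger_force: 30.0
```

Stop felt at 4 N. I ease back 1 mm, settle and release.

jog_arm --deltas '[{"tx":0,"ty":-0.0005,"tz":0,"spin":0,"claw":0},{"tx":0,"ty":-0.001,"tz":0.0001,"spin":0,"claw":0},{"tx":0,"ty":-0.001,"tz":0.0001,"spin":0,"claw":0},{"tx":0,"ty":-0.001,"tz":0.0001,"spin":0,"claw":0},{"tx":0,"ty":-0.001,"tz":0.0001,"spin":0,"claw":0}]'

```text
time: 17.23
eef_pos: [0.5029, -0.2696, 0.2125]
ee_rot: [3.141, -0.0, -0.128]
force: [-0.5, 0.0, -1.3]
grip_width: 0.0098
finger_force: 30.0
```

jog_arm --deltas '[{"tx":0,"ty":0,"tz":0,"spin":0,"claw":0.15},{"tx":0,"ty":0,"tz":0,"spin":0,"claw":0.2},{"tx":0,"ty":0,"tz":0,"spin":0,"claw":0.3},{"tx":0,"ty":0,"tz":0,"spin":0,"claw":0.4},{"tx":0,"ty":0,"tz":0,"spin":0,"claw":0.4}]'

```text
time: 17.85
eef_pos: [0.5029, -0.2695, 0.2125]
ee_rot: [3.142, 0.0, -0.128]
force: [0.2, 0.9, -0.3]
grip_width: 0.0367
finger_force: 0.0
```

```bash
python3 - <<'E'
from wl import *
s,p,P,H,S,V,ok=wrist("pics/w5.png")
E
```

```text
17.85 [ 0.5029 -0.2695  0.2125] [ 3.1416  0.     -0.1276] [ 0.2   0.89 -0.33] 0.0
```

View pics/w5.png

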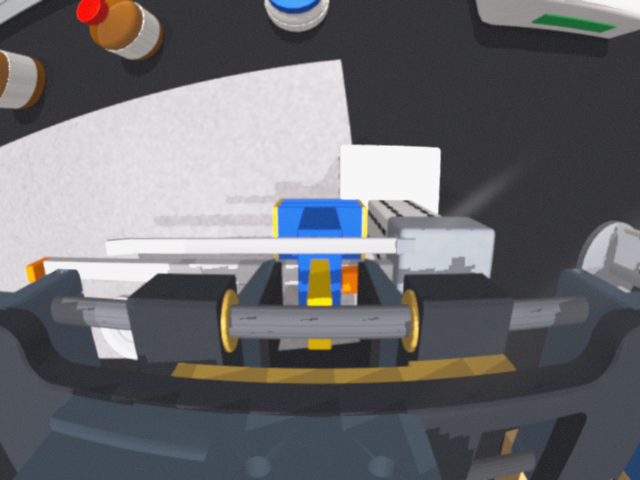

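The carrier is released and upright, its tab at (319,300), with the crown under the keeper strip and beside the orange stop at (350,280). I raise straight up.

jog_arm --deltas '[{"tx":0,"ty":0,"tz":-0.01,"spin":0,"claw":0.4},{"tx":0,"ty":0,"tz":-0.03,"spin":0,"claw":0.4},{"tx":0,"ty":0,"tz":-0.055,"spin":0,"claw":0.4},{"tx":0,"ty":0,"tz":-0.08,"spin":0,"claw":0.4},{"tx":0,"ty":0,"tz":-0.09,"spin":0,"claw":0.4}]'

```text
time: 18.52
eef_pos: [0.5033, -0.2698, 0.3044]
ee_rot: [3.14, -0.002, -0.128]
force: [-0.6, 0.4, 0.8]
grip_width: 0.0364
finger_force: 0.0
```

```bash
python3 - <<'E'
from wl import *
s,p,P,H,S,V,ok=wrist("pics/w6.png"); X,Y,Z=[P[...,i] for i in range(3)]
q=P[ok&(H>=20)&(H<=32)&(S>130)&(V>120)&(Z>.222)&(Z<.24)&(Y<-.2)]; print("tab",len(q),q.mean(0),q.min(0),q.max(0))
q=P[ok&(H>=5)&(H<=18)&(S>150)&(V>120)&(Z>.178)&(Z<.19)]
for n,w in (("home",q[q[:,1]<-.2]),("end",q[q[:,1]>-.1])): print(n,len(w),w.mean(0) if len(w) else 0)
b=P[ok&(H>100)&(H<130)&(S>120)&(Z>.172)&(Z<.182)&(Y<-.2)]; print("crown",len(b),b.mean(0),b.min(0),b.max(0))
E
```

```text
18.525 [ 0.5033 -0.2698  0.3044] [ 3.1404e+00 -2.3000e-03 -1.2760e-01] [-0.59  0.35  0.81] 0.0
tab 533 [ 0.50331665 -0.268827    0.23156891] [ 0.49046778 -0.27431369  0.22235015] [ 0.51456925 -0.26300595  0.23371675]
home 58 [ 0.50332976 -0.28653617  0.18318977]
end 47 [ 0.52718961 -0.07677207  0.18051   ]
crown 736 [ 0.50767967 -0.26967611  0.17590598] [ 0.48280417 -0.28386909  0.17201739] [ 0.53079364 -0.25549764  0.17797481]
```

View pics/w6.png

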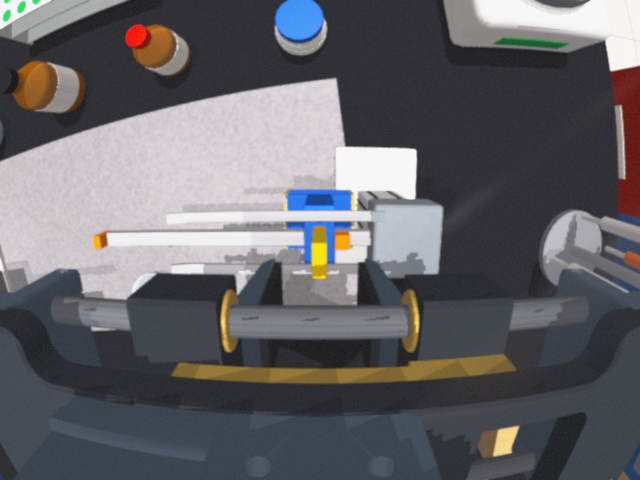

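The carrier hangs upright at home, with its tab at (319,252) and the crown against the orange stop at (343,240). The gripper is clear above it. I hand the job in.

```bash
python3 -c "
from station import bot
print(bot.job_done())"
```

```text
the job is handed in; nothing more can be done
None
```

The blue carrier hangs released on the second rail, upright and within about 3 mm of home at the far stop, and the job is handed in at about 18.5 s; the hand-in call returned no verdict.

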